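Swap the dish drawers at the microscope bench

ROBOT

A 6-joint arm with a two-finger parallel gripper is mounted at the origin on the work surface. World frame = base frame: x ahead of the robot, y to its left, z up, the work surface at z = 0. Lengths are in m, angles in rad, forces in N, time in s.
With the tool pointing down it reaches from about 0.375 to 0.975 m from the base axis. Payload 3.8 kg.
Tool frame: the origin (TCP) lies at the very end of the fingers, on their centre line; the grasp point (between the pads) lies behind it (arm.grip_depth is the z of the grasp point in the tool frame, in m); z points along the fingers, y is the direction in which the jaws open and shut (so a half turn about z gives the same grasp; the last joint's range is limited). The gripper opens to 88 mm and grips with 3 to 60 N. Pads are 18 mm wide; open, the fingers measure 123 mm over their backs; the gripper's body (75 mm by 187 mm) begins 45 mm behind the grasp point.
Start: joints at [-1.211, 0.264, 1.604, -0, 1.274, -0.037], TCP at [0.261, -0.623, 0.239] pointing down, gripper open.
Joint ranges: [-2.63, 2.63], [-0.94, 2.18], [0.31, 2.57], [-1.31, 4.45], [0, 2.66], [-2.55, 2.55]. Speed limits (rad/s): [2.57, 2.57, 3.14, 3.14, 3.14, 3.14].

INTERFACE

Orientations are given as [roll, pitch, yaw] about the fixed x, y, z axes, in that order (R = Rz(yaw) Ry(pitch) Rx(roll)).
In Python, from station import arm gives the robot as it stands. The module is installed in compiled form; this text tells all that it offers.
- The arm moves only by the tool carry_out, never from a script. Its argument "plan" is a list that holds one entry, the list of rows, each a list of 7 numbers: the finger opening in mm, from 0 to 88.1, then the shift along the world's x, y, z in mm, then the turn, a rotation vector about the world's x, y, z in rad. In form: [[[claw, tx, ty, tz, wx, wy, wz], ...]]. A call has 1 to 12 rows; each row is the pose to reach, as a shift and turn from the pose commanded when the call began; what a row does not reach only later rows make up. A row lasts 1/12 s, in which the tool goes at most 41.7 mm and 7.16 degrees, less where a joint would pass 70% of its speed; a pose out of reach is approached as far as the arm can. A call with a gripper value outside its range is refused whole. The fingers move at their own pace and stop on an object; "newtons" is the grip in N (left out, the last holds). Time passes only in rows, so rows that repeat a pose let the fingers close. It gives the time, the measured TCP pose, the force and the opening at its end, in the units of the state.
- arm.sense(): the state, without advancing time (a new reading comes with each control period).
- arm.camera(name): name is "side" or "top" or "wrist"; returns (picture, depth): 400x640x3 uint8, red, green, blue; 400x640 float32, m along the optical axis (not along the pixel's ray), 0 where there is no reading.
- arm.camera_model(name): a dict with "fx", "fy", "cx", "cy" (pixels), "rvec" (rotation vector, rad) and "tvec" (3), from world to camera coordinates, as OpenCV has them. Camera axes: x right, y down, z forward; pixel columns grow to the right and rows downward; lengths in m; the calibration is good to about 2 mm. A picture is of the moment at which its call begins: read the wrist's pose just before it. camera_model takes no time and is no camera call; for the wrist camera it gives the pose at the moment of the call.
- arm.close_job(): hands the job in, once; it reports no verdict.
The state is a dict: "t": time; "qpos": joint angles; "joint_vel": joint speeds; "effort": joint torques, N m; "tool_pos": TCP position; "tool_rot": TCP orientation; "ft_force": force on the tool from outside, world axes, zero at the start; "moment": the same for the moment, N m; "opening": finger opening in m.
Only numpy, scipy, OpenCV 4.12 (cv2) and the standard library are available. Lean on these libraries where they do the work, as an engineer would, in place of code of your own. Each camera call takes 0.05 s, during which the arm holds its last target.

TASK

Two low dish drawers stand side by side: the empty tray has been left partly open, the tray with the culture dish in it is closed. First push the empty tray fully home with the fingertips, then hook a fingertip behind the upright lip of the other tray and gently draw it out along its rails as far as it goes, with the dish riding in it. Do not pinch either lip, do not touch the dish, and leave the other things on the bench where they are.

Things in the scene. Friction and masses are not known exactly. Their poses are not given: they have to be found in the camera images.
- dish_box: The housing of the drawer that holds the culture dish: low white dish drawer housing fixed to the bench, 150 mm deep (x), 116 wide (y), 56 high, clear cover on top. Origin: centre of its underside, at bench height. Its open front faces its own -x, towards the robot, turned up to 0.2 rad; its +z is up. May stand left or right of the other drawer.
- empty_box: The housing of the drawer with the empty tray, the same in every size: low white dish drawer housing fixed to the bench, 150 mm deep (x), 116 wide (y), 56 high, clear cover on top. Origin: centre of its underside, at bench height. Its open front faces its own -x, towards the robot, turned up to 0.2 rad; its +z is up. 
- dish_tray (a joint): How far the tray with the dish is out, in m, along its housing's -x: 0 fully home, 0.100 at its outer stop. Starts between 0 and 0.008. It slides against about 2 N of friction and stays where it is left. Black tray, 94 mm wide; the dish lies loose in its 88 mm square pocket behind a low cross wall (top 32 mm above the bench).
- empty_tray (a joint): The same for the empty tray; starts between 0.035 and 0.070 (partly open), otherwise like the other.
- dish_lip_in (a point): Point on the inner face of the lip of the tray with the dish. It lies at the middle of the top edge, on the inner face (towards the housing), 122 mm in front of the housing's centre when home, so lip and gap always stand outside. Lip: upright black plate on the tray's front end, 80 mm wide (y), 7 thick (x), top edge 50 above the bench. Axes as its housing's. Behind it (+x) an open gap to hook into: 42 mm long, 94 wide, floor 16 mm above the bench, ended by the cross wall.
- dish_lip_out (a point): Point on the outer face of the same lip. It lies at the middle of the top edge, on the outer face (towards the robot), 7 mm in front of the inner face.
- empty_lip_in (a point): Point on the inner face of the lip of the empty tray. Placed as on the other lip. Lip: upright black plate on the tray's front end, 80 mm wide (y), 7 thick (x), top edge 50 above the bench. Axes as its housing's.
- empty_lip_out (a point): Point on the outer face of the lip of the empty tray, the face to push. It lies at the middle of the top edge, on the outer face, 129 mm in front of the housing's centre when home.
- dish: Closed white culture dish, 60 mm across, 15 high, lying loose in the pocket of its tray under the clear cover. Origin: centre of its underside, 16 mm above the bench.
- vial: Bystander: small capped amber vial, 24 mm across, 36 high, standing on the bench in front of and between the two drawers. Origin: centre of its foot.
- bottle: Bystander: glass bottle with a blue cap, 68 mm across, 130 high, to the left of the drawers. Origin: centre of its foot.
- dish_stack: Bystander: stack of three spare dishes, 88 mm across, 48 high, to the right of the drawers. Origin: centre of its underside.

How it is judged:
By the outcome, as a careful person would: the job done as asked, in the order asked, and still so for the second after the job is handed in, with the robot touching nothing.
It also fails if it takes over 48 s, if anything falls off the work surface, if the arm or the gripper's body presses on something with over 40 N, if the wrist force passes 120 N, or if a joint passes its speed limit or range.

## Working session

There is one attempt and no reset: what is moved stays moved. The work goes in short steps, Python scripts to look and compute and a tool call to move; the robot and the scene stay as the last step left them, time stands still between calls to the robot, and variables do not carry over. Pictures are saved under pics/ and viewed, and the job is handed in when it is done.

Besides the shell and the picture viewer there is one more tool, called as name([rows], argument=value, ...), one row to a line, values as JSON. carry_out: Moves the arm, as the interface text tells. Its arguments: {"type":"object","properties":{"plan":{"type":"array","items":{"type":"array","items":{"type":"array","items":{"type":"number"}}}},"newtons":{"type":"number"}},"required":["plan"]}

```bash
mkdir -p pics; cat > h.py <<'E'
import numpy as np, cv2
from station import arm
def cam(n):
    m=arm.camera_model(n); p,d=arm.camera(n)
    R=cv2.Rodrigues(np.array(m['rvec'],float))[0]; t=np.array(m['tvec'],float).ravel()
    v,u=np.mgrid[0:400,0:640]
    c=np.stack([(u-m['cx'])/m['fx']*d,(v-m['cy'])/m['fy']*d,d],-1)
    W=(c-t)@R
    W[d==0]=np.nan
    return p,d,W
def save(p,f): cv2.imwrite('pics/'+f,p[:,:,::-1])
E
python3 - <<'E'
from h import *
s=arm.sense(); print({k:np.round(v,3).tolist() for k,v in s.items()}, arm.grip_depth)
for n in ['top','side']:
    p,d,W=cam(n); save(p,n+'0.png'); np.savez(n+'0.npz',p=p,d=d,W=W)
E
```

```text
{'t': 0.0, 'qpos': [-1.211, 0.265, 1.605, -0.0, 1.274, -0.037], 'joint_vel': [0.001, 0.001, -0.001, 0.0, -0.001, -0.001], 'effort': [0.001, -50.211, -35.688, 0.073, 0.029, -0.0], 'tool_pos': [0.261, -0.622, 0.237], 'tool_rot': [-3.139, -0.0, 0.397], 'ft_force': [-0.213, 0.38, -0.491], 'moment': [-0.03, -0.04, 0.039], 'opening': 0.088} -0.0187
```

View pics/top0.png

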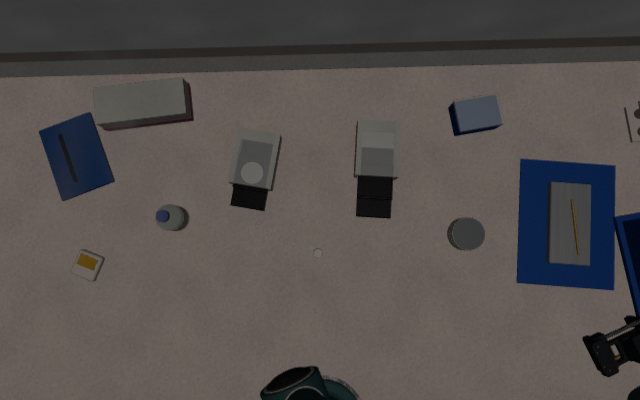

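View pics/side0.png

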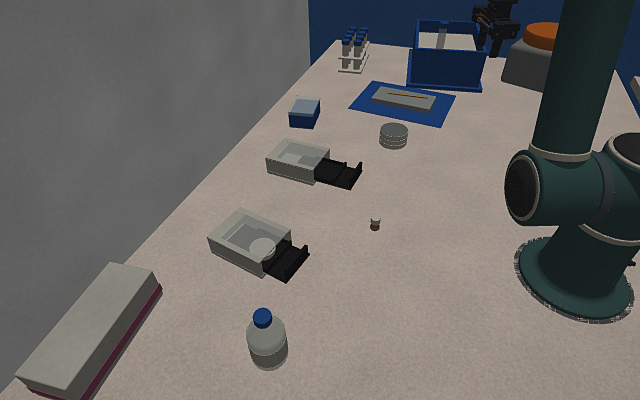

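The top view shows the dish drawer on the left at (255,160) with the dish at (252,172). The empty drawer is on the right at (376,150), partly open, and the vial is at (318,253). Next I measure the housings and lips.

```bash
python3 - <<'E'
from h import *
z=np.load('top0.npz'); W=z['W']; p=z['p'].astype(int)
for nm,(r0,r1,c0,c1) in dict(dish=(115,225,222,290),empty=(105,230,345,408)).items():
    w=W[r0:r1,c0:c1]; pp=p[r0:r1,c0:c1]; g=pp.sum(-1)
    Z=w[...,2]
    print(nm,np.histogram(Z[np.isfinite(Z)],bins=np.arange(-.01,.08,.006)))
    m=(Z>.048)&(Z<.066)&(g>150)
    pts=w[m][:,:2].astype(np.float32)
    (c,sz,a)=cv2.minAreaRect(pts); print('box',c,sz,a,m.sum(), 'z',np.median(Z[m]))
    b=(g<100)&(Z>.008); pts=w[b]
    print('black',b.sum(),cv2.minAreaRect(pts[:,:2].astype(np.float32)), np.histogram(pts[:,2],bins=np.arange(0,.06,.006)))
    l=b&(Z>.042); print('lip',l.sum(),w[l].mean(0),cv2.minAreaRect(w[l][:,:2].astype(np.float32)))
for nm,(r,c) in dict(vial=(253,318),bottle=(217,171),stack=(234,466)).items():
    w=W[r-25:r+25,c-25:c+25].reshape(-1,3); w=w[w[:,2]>.02]; print(nm,len(w),np.nanmin(w,0),np.nanmax(w,0))
E
```

```text
dish (array([ 228, 3010,  855,  150,  460,   46,   70,   58,   23,   65, 1253,
       1207,   18,    0]), array([-0.01 , -0.004,  0.002,  0.008,  0.014,  0.02 ,  0.026,  0.032,
        0.038,  0.044,  0.05 ,  0.056,  0.062,  0.068,  0.074]))
box (0.6945548057556152, 0.16259357333183289) (0.11723890155553818, 0.15073104202747345) 78.6878662109375 2445 z 0.05600550479705717
black 751 ((0.6601511240005493, 0.1635642945766449), (0.10449972003698349, 0.19836626946926117), 78.67787170410156) (array([  0,  35, 417, 108,  37,  60,   8,  19,  64]), array([0.   , 0.006, 0.012, 0.018, 0.024, 0.03 , 0.036, 0.042, 0.048,
       0.054]))
lip 86 [0.56992404 0.18520246 0.04972968] ((0.6382290720939636, 0.13129793107509613), (0.07218264043331146, 0.21943248808383942), 52.35575866699219)
empty (array([ 266, 2835,  768,  285,  897,  101,   85,   57,   17,   68, 1349,
       1102,   15,    0]), array([-0.01 , -0.004,  0.002,  0.008,  0.014,  0.02 ,  0.026,  0.032,
        0.038,  0.044,  0.05 ,  0.056,  0.062,  0.068,  0.074]))
box (0.7122294902801514, -0.16782207787036896) (0.11647272109985352, 0.15108700096607208) 85.07303619384766 2439 z 0.055734927679671184
black 1397 ((0.5855738520622253, -0.15360195934772491), (0.10885147005319595, 0.11146583408117294), 85.12857055664062) (array([  0,  69, 891, 218,  59,  66,   7,  26,  58]), array([0.   , 0.006, 0.012, 0.018, 0.024, 0.03 , 0.036, 0.042, 0.048,
       0.054]))
lip 87 [ 0.53329122 -0.15231917  0.04940083] ((0.5334570407867432, -0.15259891748428345), (0.07720938324928284, 0.007153734564781189), 84.90160369873047)
vial 60 [ 0.42901666 -0.00932559  0.02370703] [0.45020065 0.00937324 0.04153402]
bottle 701 [0.50697639 0.34655991 0.02006045] [0.57403252 0.4110769  0.13406182]
stack 961 [ 0.43732169 -0.43998657  0.02077492] [ 0.52156163 -0.35117902  0.05490711]
```

```bash
python3 - <<'E'
import cv2
for n,(r0,r1,c0,c1) in dict(top=(110,270,220,420),side=(120,290,190,400)).items():
    p=cv2.imread(f'pics/{n}0.png')[r0:r1,c0:c1]
    p=cv2.resize(p,(740,int(740*p.shape[0]/p.shape[1])),interpolation=cv2.INTER_CUBIC)[:600]
    cv2.imwrite(f'pics/{n}0z.png',cv2.convertScaleAbs(p,alpha=1.6))
E
```

```text
(no output)
```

View pics/top0z.png

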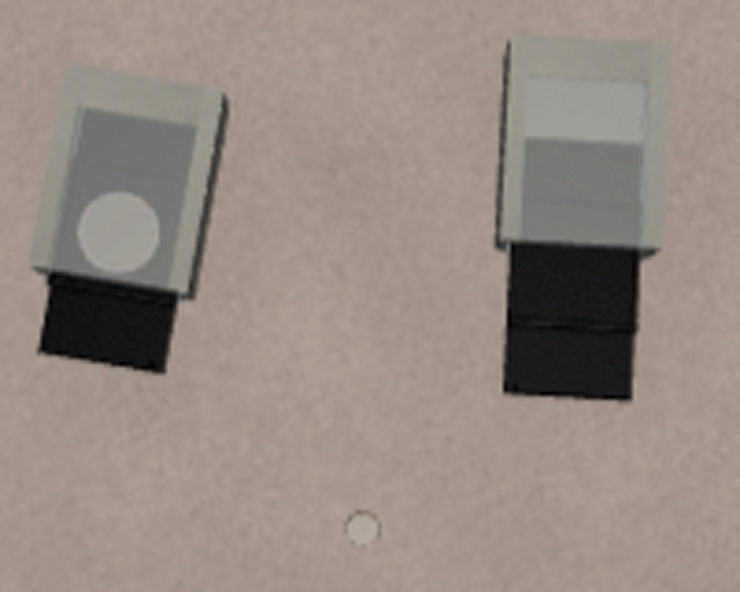

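View pics/side0z.png

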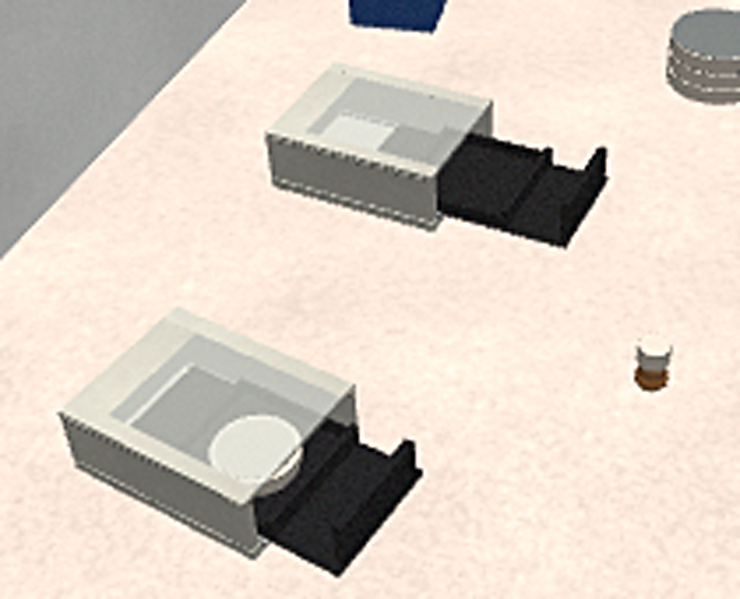

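carry_out([
  [[0, 20, 40, 0, 0, 0, -0.05], [0, 40, 80, 0, 0, 0, -0.1], [0, 60, 120, 0, 0, 0, -0.15], [0, 78, 160, 0, 0, 0, -0.2], [0, 96, 198, 0, 0, 0, -0.25], [0, 114, 236, 0, 0, 0, -0.3], [0, 132, 274, 0, 0, 0, -0.35], [0, 150, 312, 0, 0, 0, -0.4], [0, 168, 350, 0, 0, 0, -0.45], [0, 188, 388, 0, 0, 0, -0.483], [0, 206, 426, 0, 0, 0, -0.483], [0, 218, 450, 0, 0, 0, -0.483]],
], newtons=20)

```text
t: 1.1
tool_pos: [0.4789, -0.1705, 0.2385]
tool_rot: [-3.142, 0.0, -0.086]
ft_force: [0.5, -0.9, -0.4]
opening: 0.0102
```

carry_out([
  [[0, 3, 8, -25, 0, 0, 0], [0, 6, 16, -50, 0, 0, 0], [0, 9, 22, -80, 0, 0, 0], [0, 9, 22, -110, 0, 0, 0], [0, 9, 22, -140, 0, 0, 0], [0, 9, 22, -160, 0, 0, 0], [0, 9, 22, -180, 0, 0, 0], [0, 9, 22, -195, 0, 0, 0], [0, 9, 22, -205, 0, 0, 0], [0, 9, 22, -209, 0, 0, 0], [0, 9, 22, -209, 0, 0, 0]],
])

```text
t: 2.02
tool_pos: [0.487, -0.1503, 0.0287]
tool_rot: [-3.141, 0.002, -0.086]
ft_force: [0.0, 0.1, -0.6]
opening: 0.0002
```

```bash
python3 - <<'E'
from h import *
s=arm.sense(); print(s['tool_pos'],s['tool_rot'],s['ft_force'],s['opening'])
p,d,W=cam('side'); save(p,'side1.png')
q=cv2.convertScaleAbs(cv2.resize(p[100:280,200:440,::-1],(720,540),interpolation=cv2.INTER_CUBIC),alpha=1.6);cv2.imwrite('pics/side1z.png',q)
E
```

```text
[ 0.48699813 -0.15031528  0.02871561] [-3.14101499e+00  2.11676477e-03 -8.62266416e-02] [ 0.03822075  0.11672727 -0.62197054] 0.0001984922914147118
```

View pics/side1z.png

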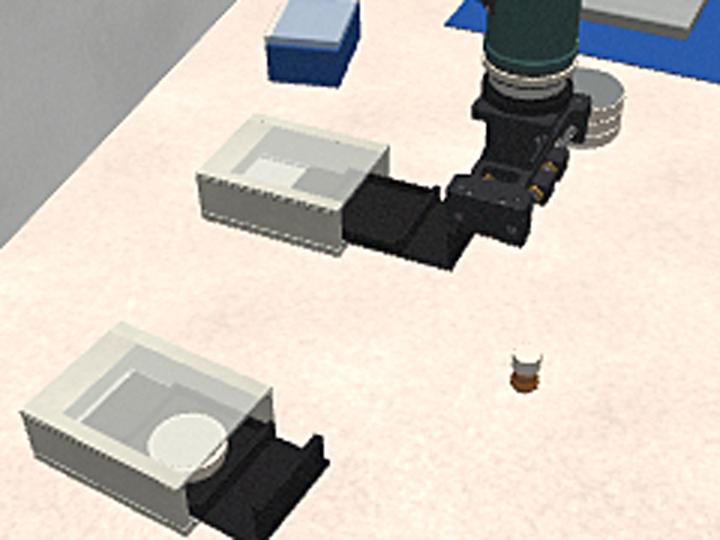

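The fingertips are closed and lined up about 30 mm in front of the empty lip. I push along the rail next.

carry_out([
  [[0, 8, -0.7, 0, 0, 0, 0], [0, 16, -1.4, 0, 0, 0, 0], [0, 24, -2.1, 0, 0, 0, 0], [0, 30, -2.6, 0, 0, 0, 0], [0, 36, -3.1, 0, 0, 0, 0], [0, 42, -3.6, 0, 0, 0, 0], [0, 48, -4.1, 0, 0, 0, 0], [0, 54, -4.7, 0, 0, 0, 0], [0, 60, -5.2, 0, 0, 0, 0], [0, 66, -5.7, 0, 0, 0, 0], [0, 72, -6.2, 0, 0, 0, 0], [0, 76, -6.6, 0, 0, 0, 0]],
])

```text
t: 3.07
tool_pos: [0.5645, -0.1571, 0.0295]
tool_rot: [-3.141, 0.0, -0.086]
ft_force: [-2.0, 0.4, 1.8]
opening: 0.0004
```

carry_out([
  [[0, 2, -0.2, 0, 0, 0, 0], [0, 4, -0.4, 0, 0, 0, 0], [0, 5, -0.5, 0, 0, 0, 0], [0, 6, -0.6, 0, 0, 0, 0], [0, 6, -0.6, 0, 0, 0, 0]],
])

```text
t: 3.48
tool_pos: [0.5698, -0.1577, 0.0296]
tool_rot: [-3.141, -0.0, -0.086]
ft_force: [-0.9, 0.4, -0.4]
opening: 0.0002
```

carry_out([
  [[0, 1, -0.1, 0, 0, 0, 0], [0, 2, -0.2, 0, 0, 0, 0], [0, 3, -0.3, 0, 0, 0, 0], [0, 4, -0.4, 0, 0, 0, 0], [0, 4, -0.4, 0, 0, 0, 0]],
])

```text
t: 3.9
tool_pos: [0.5719, -0.1579, 0.0295]
tool_rot: [-3.141, 0.004, -0.086]
ft_force: [-8.5, 2.1, 4.8]
opening: 0.0
```

```bash
python3 - <<'E'
from h import *
s=arm.sense(); print(s['tool_pos'],s['ft_force'])
p,d,W=cam('side'); save(p,'side2.png')
q=cv2.convertScaleAbs(cv2.resize(p[100:280,200:440,::-1],(720,540),interpolation=cv2.INTER_CUBIC),alpha=1.6);cv2.imwrite('pics/side2z.png',q)
E
```

```text
[ 0.57189878 -0.1578787   0.02952785] [-8.52477618  2.11242839  4.79122322]
```

View pics/side2z.png

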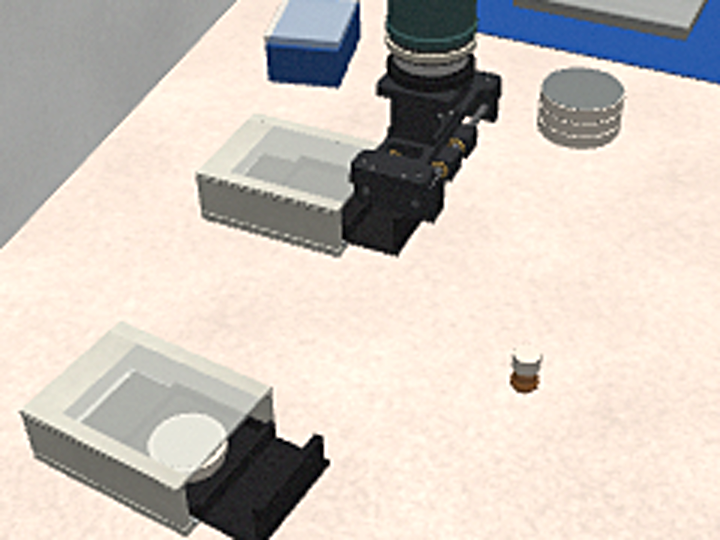

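carry_out([
  [[0, 1, -0.1, 0, 0, 0, 0], [0, 2, -0.2, 0, 0, 0, 0], [0, 2, -0.2, 0, 0, 0, 0], [0, 2, -0.2, 0, 0, 0, 0]],
])

```text
t: 4.28
tool_pos: [0.5719, -0.1579, 0.0295]
tool_rot: [-3.141, 0.008, -0.086]
ft_force: [-13.0, 1.8, 10.6]
opening: 0.0003
```

carry_out([
  [[0, -4, 0.3, 0, 0, 0, 0], [0, -10, 0.9, 0, 0, 0, 0], [0, -20, 1.7, 0, 0, 0, 0], [0, -32, 2.8, 0, 0, 0, 0], [0, -45, 3.9, 0, 0, 0, 0], [0, -50, 4.3, 15, 0, 0, 0], [0, -50, 4.3, 45, 0, 0, 0], [0, -50, 4.3, 80, 0, 0, 0], [0, -50, 4.3, 105, 0, 0, 0], [0, -50, 4.3, 110, 0, 0, 0]],
])

```text
t: 5.12
tool_pos: [0.5292, -0.1554, 0.1454]
tool_rot: [3.139, -0.01, -0.086]
ft_force: [0.4, -0.8, 1.2]
opening: 0.0003
```

```bash
python3 - <<'E'
from h import *
s=arm.sense(); print(s['tool_pos'],s['tool_rot'],s['ft_force'])
p,d,W=cam('top'); save(p,'top3.png')
q=cv2.convertScaleAbs(cv2.resize(p[110:270,220:420,::-1],(740,592),interpolation=cv2.INTER_CUBIC),alpha=1.6);cv2.imwrite('pics/top3z.png',q)
g=p.astype(int).sum(-1)
for nm,(r0,r1,c0,c1) in dict(dish=(180,225,222,275),empty=(105,190,345,408)).items():
    w=W[r0:r1,c0:c1];Z=w[...,2];l=(g[r0:r1,c0:c1]<100)&(Z>.042)&(Z<.053)
    print(nm,l.sum(),cv2.minAreaRect(w[l][:,:2].astype(np.float32)))
E
```

```text
[ 0.52918773 -0.1554373   0.14537483] [ 3.1390359  -0.01012724 -0.08634028] [ 0.4070413  -0.81173     1.24467718]
dish 77 ((0.5673544406890869, 0.18706978857517242), (0.07877011597156525, 0.006960683967918158), 78.61097717285156)
empty 0 ((0.0, 0.0), (0.0, 0.0), 0.0)
```

View pics/top3z.png

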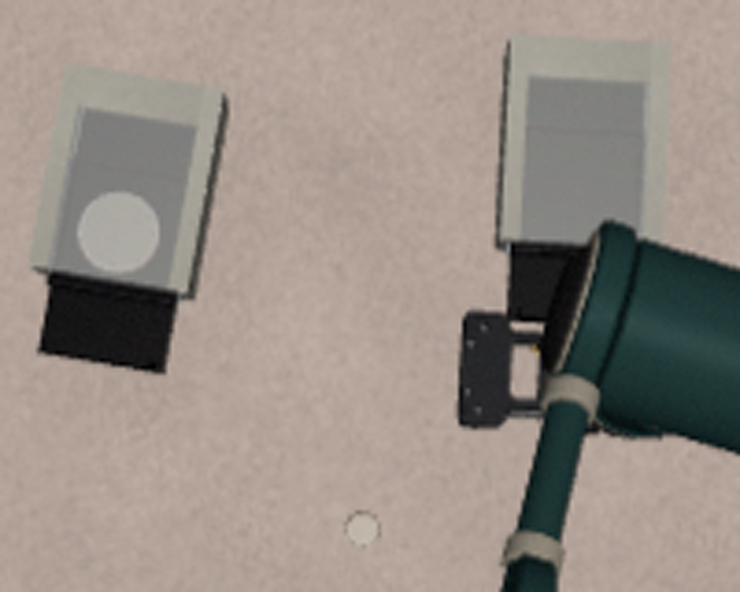

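Empty tray is home: the tip held still while force rose to 13 N, and the rear slot is now fully dark at (585,100). Now to the dish drawer's gap.

carry_out([
  [[0, 3, 15, 0, 0, 0, -0.01], [0, 8, 45, 0, 0, 0, -0.02], [0, 15, 80, 0, 0, 0, -0.03], [0, 22, 115, 0, 0, 0, -0.05], [0, 28, 150, 0, 0, 0, -0.06], [0, 34, 185, 0, 0, 0, -0.08], [0, 40, 220, 0, 0, 0, -0.09], [0, 46, 255, 0, 0, 0, -0.1], [0, 52, 290, 0, 0, 0, -0.111], [0, 58, 318, 0, 0, 0, -0.111], [0, 62, 333, 0, 0, 0, -0.111], [0, 64, 338, 0, 0, 0, -0.111]],
])

```text
t: 6.17
tool_pos: [0.5892, 0.1858, 0.1379]
tool_rot: [3.141, 0.002, -0.194]
ft_force: [0.2, 0.3, 0.2]
opening: 0.0004
```

carry_out([
  [[0, 0, 0, 0, 0, 0, 0], [0, 0, 0, 0, 0, 0, 0], [0, 0, 0, 0, 0, 0, 0]],
])

```text
t: 6.42
tool_pos: [0.5894, 0.1822, 0.1391]
tool_rot: [3.141, 0.001, -0.198]
ft_force: [0.4, -1.0, 0.0]
opening: 0.0006
```

Well placed (target 0.5905, 0.1825). I lower to about 27 mm.

carry_out([
  [[0, 1, 0, -15, 0, 0, 0], [0, 1, 0, -35, 0, 0, 0], [0, 1, 0, -55, 0, 0, 0], [0, 1, 0, -70, 0, 0, 0], [0, 1, 0, -80, 0, 0, 0], [0, 1, 0, -80, 0, 0, 0], [0, 1, 0, -80, 0, 0, 0]],
])

```text
t: 7.0
tool_pos: [0.5906, 0.1828, 0.0595]
tool_rot: [3.141, 0.001, -0.198]
ft_force: [0.1, 0.7, 0.0]
opening: 0.0006
```

```bash
python3 - <<'E'
from h import *
s=arm.sense(); print(s['tool_pos'],s['tool_rot'],s['ft_force'])
p,d,W=cam('side'); save(p,'side4.png')
q=cv2.convertScaleAbs(cv2.resize(p[150:300,190:390,::-1],(740,555),interpolation=cv2.INTER_CUBIC),alpha=1.6);cv2.imwrite('pics/side4z.png',q)
E
```

```text
[0.59058966 0.18283933 0.05946127] [ 3.14105121e+00  8.39935826e-04 -1.98409426e-01] [0.07500085 0.70764031 0.01276501]
```

View pics/side4z.png

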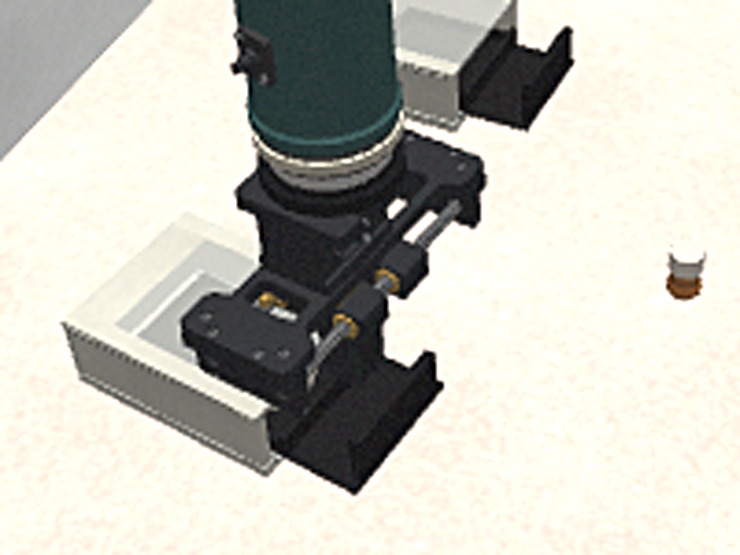

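The finger stands between the lip (435,370) and the housing front (270,420), and the body clears the cover. I lower the last part slowly.

carry_out([
  [[0, 0, 0, -5, 0, 0, 0], [0, 0, 0, -10, 0, 0, 0], [0, 0, 0, -15, 0, 0, 0], [0, 0, 0, -20, 0, 0, 0], [0, 0, 0, -25, 0, 0, 0], [0, 0, 0, -29, 0, 0, 0], [0, 0, 0, -32, 0, 0, 0], [0, 0, 0, -32, 0, 0, 0], [0, 0, 0, -32, 0, 0, 0]],
])

```text
t: 7.8
tool_pos: [0.5906, 0.1839, 0.0273]
tool_rot: [3.141, 0.001, -0.197]
ft_force: [0.2, -1.0, -1.1]
opening: 0.0005
```

carry_out([
  [[0, -1, 0.2, 0, 0, 0, 0], [0, -2, 0.4, 0, 0, 0, 0], [0, -3, 0.6, 0, 0, 0, 0], [0, -4, 0.8, 0, 0, 0, 0], [0, -5, 1.0, 0, 0, 0, 0], [0, -6, 1.2, 0, 0, 0, 0], [0, -7, 1.4, 0, 0, 0, 0], [0, -8, 1.6, 0, 0, 0, 0], [0, -9, 1.8, 0, 0, 0, 0], [0, -10, 2.0, 0, 0, 0, 0], [0, -11.5, 2.3, 0, 0, 0, 0], [0, -13, 2.6, 0, 0, 0, 0]],
])

```text
t: 8.8
tool_pos: [0.5783, 0.1864, 0.0278]
tool_rot: [-3.141, -0.001, -0.197]
ft_force: [2.4, -0.8, -1.7]
opening: 0.001
```

carry_out([
  [[0, -2, 0.4, 0, 0, 0, 0], [0, -4, 0.8, 0, 0, 0, 0], [0, -6.5, 1.3, 0, 0, 0, 0], [0, -9, 1.8, 0, 0, 0, 0], [0, -11.5, 2.3, 0, 0, 0, 0], [0, -14, 2.8, 0, 0, 0, 0], [0, -16.5, 3.3, 0, 0, 0, 0], [0, -19, 3.8, 0, 0, 0, 0], [0, -21.5, 4.3, 0, 0, 0, 0], [0, -24, 4.8, 0, 0, 0, 0], [0, -26, 5.2, 0, 0, 0, 0], [0, -28, 5.6, 0, 0, 0, 0]],
])

```text
t: 9.8
tool_pos: [0.5496, 0.1921, 0.0277]
tool_rot: [3.142, 0.0, -0.197]
ft_force: [2.6, -2.1, -0.1]
opening: 0.0003
```

```bash
python3 - <<'E'
from h import *
s=arm.sense(); print(s['tool_pos'],s['tool_rot'],s['ft_force'])
p,d,W=cam('side'); save(p,'side5.png')
q=cv2.convertScaleAbs(cv2.resize(p[150:300,190:390,::-1],(740,555),interpolation=cv2.INTER_CUBIC),alpha=1.6);cv2.imwrite('pics/side5z.png',q)
E
```

```text
[0.54956576 0.19209637 0.02771538] [ 3.14152412e+00  5.14315140e-05 -1.97179857e-01] [ 2.59697903 -2.10369391 -0.05746753]
```

View pics/side5z.png

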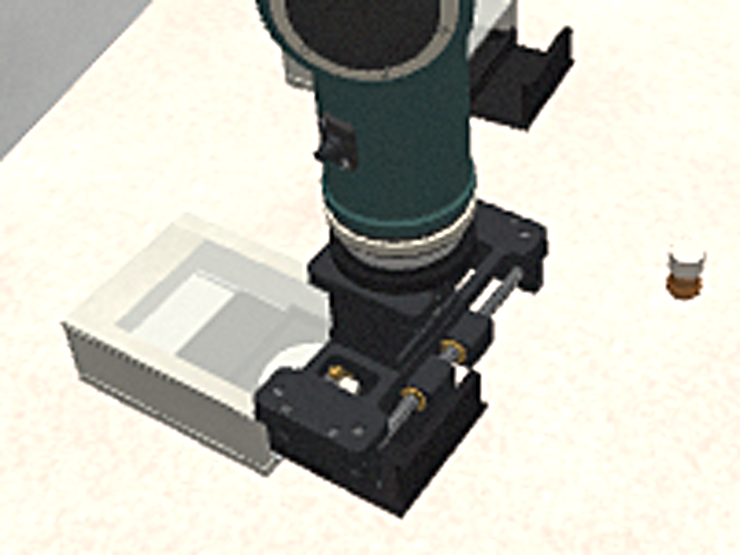

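The tray is following (slot visible at the rear, (195,310)) with about 3 N of pull. I continue.

carry_out([
  [[0, -2, 0.4, 0, 0, 0, 0], [0, -4, 0.8, 0, 0, 0, 0], [0, -6.5, 1.3, 0, 0, 0, 0], [0, -9, 1.8, 0, 0, 0, 0], [0, -11.5, 2.3, 0, 0, 0, 0], [0, -14, 2.8, 0, 0, 0, 0], [0, -16.5, 3.3, 0, 0, 0, 0], [0, -19, 3.8, 0, 0, 0, 0], [0, -21.5, 4.3, 0, 0, 0, 0], [0, -24, 4.8, 0, 0, 0, 0], [0, -26, 5.2, 0, 0, 0, 0], [0, -28, 5.6, 0, 0, 0, 0]],
])

```text
t: 10.85
tool_pos: [0.5216, 0.1977, 0.0278]
tool_rot: [3.142, -0.0, -0.197]
ft_force: [1.9, -0.7, 1.1]
opening: 0.0007
```

carry_out([
  [[0, -2, 0.4, 0, 0, 0, 0], [0, -4, 0.8, 0, 0, 0, 0], [0, -6.5, 1.3, 0, 0, 0, 0], [0, -9, 1.8, 0, 0, 0, 0], [0, -11.5, 2.3, 0, 0, 0, 0], [0, -14, 2.8, 0, 0, 0, 0], [0, -16, 3.2, 0, 0, 0, 0], [0, -18, 3.6, 0, 0, 0, 0], [0, -20, 4, 0, 0, 0, 0], [0, -22, 4.4, 0, 0, 0, 0], [0, -23.5, 4.7, 0, 0, 0, 0], [0, -25, 5, 0, 0, 0, 0]],
])

```text
t: 11.85
tool_pos: [0.4967, 0.2028, 0.0277]
tool_rot: [-3.142, -0.0, -0.197]
ft_force: [1.9, -2.3, 0.9]
opening: 0.0005
```

carry_out([
  [[0, -1, 0.2, 0, 0, 0, 0], [0, -2, 0.4, 0, 0, 0, 0], [0, -3, 0.6, 0, 0, 0, 0], [0, -4, 0.8, 0, 0, 0, 0], [0, -5, 1, 0, 0, 0, 0], [0, -6, 1.2, 0, 0, 0, 0], [0, -7, 1.4, 0, 0, 0, 0], [0, -7, 1.4, 0, 0, 0, 0]],
])

```text
t: 12.52
tool_pos: [0.4895, 0.2042, 0.0277]
tool_rot: [-3.142, 0.0, -0.197]
ft_force: [1.3, -0.5, 0.5]
opening: 0.0005
```

carry_out([
  [[0, -0.5, 0.1, 0, 0, 0, 0], [0, -1, 0.2, 0, 0, 0, 0], [0, -1.5, 0.3, 0, 0, 0, 0], [0, -2, 0.4, 0, 0, 0, 0], [0, -2.5, 0.5, 0, 0, 0, 0], [0, -3, 0.6, 0, 0, 0, 0], [0, -3, 0.6, 0, 0, 0, 0], [0, -3, 0.6, 0, 0, 0, 0]],
])

```text
t: 13.18
tool_pos: [0.4867, 0.2047, 0.0276]
tool_rot: [-3.142, 0.0, -0.197]
ft_force: [1.6, -0.5, 0.0]
opening: 0.0005
```

carry_out([
  [[0, -0.5, 0.1, 0, 0, 0, 0], [0, -1, 0.2, 0, 0, 0, 0], [0, -1.5, 0.3, 0, 0, 0, 0], [0, -2, 0.4, 0, 0, 0, 0], [0, -2.5, 0.5, 0, 0, 0, 0], [0, -3, 0.6, 0, 0, 0, 0], [0, -3, 0.6, 0, 0, 0, 0], [0, -3, 0.6, 0, 0, 0, 0]],
])

```text
t: 13.85
tool_pos: [0.4861, 0.2049, 0.0278]
tool_rot: [-3.141, -0.005, -0.197]
ft_force: [9.0, -3.8, -5.9]
opening: 0.0007
```

The outer stop is reached: motion ended at x≈0.486 with 9 N. I ease off the lip within the gap, then rise straight up.

carry_out([
  [[0, 2, -0.4, 0, 0, 0, 0], [0, 4, -0.8, 0, 0, 0, 0], [0, 7, -1.4, 0, 0, 0, 0], [0, 10, -2, 0, 0, 0, 0], [0, 11, -2.2, 0, 0, 0, 0], [0, 11, -2.2, 0, 0, 0, 0], [0, 11, -2.2, 0, 0, 0, 0]],
])

```text
t: 14.43
tool_pos: [0.4947, 0.2031, 0.0276]
tool_rot: [3.142, 0.0, -0.197]
ft_force: [0.5, -0.1, 0.6]
opening: 0.0009
```

carry_out([
  [[0, 0, 0, 4, 0, 0, 0], [0, 0, 0, 10, 0, 0, 0], [0, 0, 0, 18, 0, 0, 0], [0, 0, 0, 28, 0, 0, 0], [0, 0, 0, 40, 0, 0, 0], [0, 0, 0, 60, 0, 0, 0], [0, 0, 0, 85, 0, 0, 0], [0, 0, 0, 115, 0, 0, 0], [0, 0, 0, 145, 0, 0, 0], [0, 0, 0, 175, 0, 0, 0], [0, 0, 0, 195, 0, 0, 0], [0, 0, 0, 200, 0, 0, 0]],
])

```text
t: 15.43
tool_pos: [0.4975, 0.204, 0.2342]
tool_rot: [-3.137, -0.008, -0.197]
ft_force: [1.1, -0.4, 0.5]
opening: 0.0006
```

carry_out([
  [[0, 0, -15, 0, 0, 0, 0], [0, 0, -45, 0, 0, 0, 0], [0, 0, -80, 0, 0, 0, 0], [0, 0, -115, 0, 0, 0, 0], [0, 0, -150, 0, 0, 0, 0], [0, 0, -185, 0, 0, 0, 0], [0, 0, -215, 0, 0, 0, 0], [0, 0, -235, 0, 0, 0, 0], [0, 0, -245, 0, 0, 0, 0], [0, 0, -250, 0, 0, 0, 0], [0, 0, -250, 0, 0, 0, 0], [0, 0, -250, 0, 0, 0, 0]],
])

```text
t: 16.43
tool_pos: [0.4947, -0.0462, 0.2275]
tool_rot: [-3.141, 0.001, -0.197]
ft_force: [-0.1, 0.7, 0.4]
opening: 0.0003
```

```bash
python3 - <<'E'
from h import *
s=arm.sense(); print(s['tool_pos'],s['ft_force'])
p,d,W=cam('top'); save(p,'top6.png'); ps,_,_=cam('side')
q=cv2.convertScaleAbs(cv2.resize(p[110:270,150:420,::-1],(742,440),interpolation=cv2.INTER_CUBIC),alpha=1.6);cv2.imwrite('pics/top6z.png',q)
q=cv2.convertScaleAbs(cv2.resize(ps[110:300,190:410,::-1],(680,587),interpolation=cv2.INTER_CUBIC),alpha=1.6);cv2.imwrite('pics/side6z.png',q)
g=p.astype(int).sum(-1)
C=np.array([.6946,.1626]); a=np.array([.981,-.196])
w=W[180:260,222:275];Z=w[...,2];l=(g[180:260,222:275]<100)&(Z>.042)&(Z<.053)
r=cv2.minAreaRect(w[l][:,:2].astype(np.float32)); print(l.sum(),r,'open',(C-np.array(r[0]))@a-.1255)
l=(g[180:240,222:275]>200)&(W[180:240,222:275,2]>.02)&(W[180:240,222:275,2]<.04); pts=W[180:240,222:275][l]
print('dish',l.sum(),pts.min(0),pts.max(0))
for nm,(r,c) in dict(vial=(253,318),bottle=(217,171),stack=(234,466)).items():
    w=W[r-25:r+25,c-25:c+25].reshape(-1,3); w=w[w[:,2]>.02]; print(nm,len(w),np.nanmin(w,0),np.nanmax(w,0))
w=W[105:230,345:408];Z=w[...,2];l=(g[105:230,345:408]<100)&(Z>.042)&(Z<.053)
if l.sum()>5: r=cv2.minAreaRect(w[l][:,:2].astype(np.float32)); print('empty',l.sum(),r,(np.array([.7122,-.1678])-np.array(r[0]))@[.9963,-.0859]-.1255)
E
```

```text
[ 0.49468918 -0.04617499  0.22747532] [-0.12263217  0.66321056  0.43136153]
75 ((0.47328466176986694, 0.20586074888706207), (0.07752247154712677, 0.006729684304445982), 78.74630737304688) open 0.10008945358562468
dish 380 [0.53463364 0.1612475  0.02454535] [0.59179056 0.22088343 0.03774939]
vial 1292 [ 0.41657455 -0.03641472  0.02969252] [0.49499109 0.04828662 0.60988479]
bottle 700 [0.50710766 0.3459501  0.02056189] [0.57400276 0.41180814 0.13663883]
stack 959 [ 0.43722857 -0.43801023  0.02053285] [ 0.52168123 -0.35194244  0.05548497]
empty 81 ((0.5867984890937805, -0.1574932038784027), (0.0779244601726532, 0.00795602984726429), 85.41141510009766) 0.00032287910271172615
```

View pics/top6z.png

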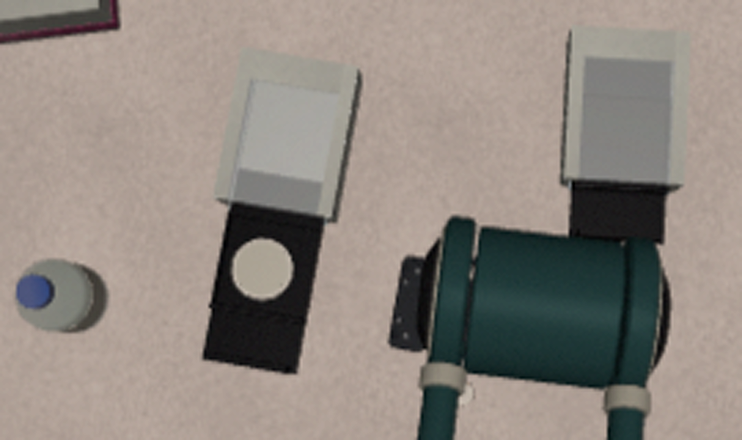

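View pics/side6z.png

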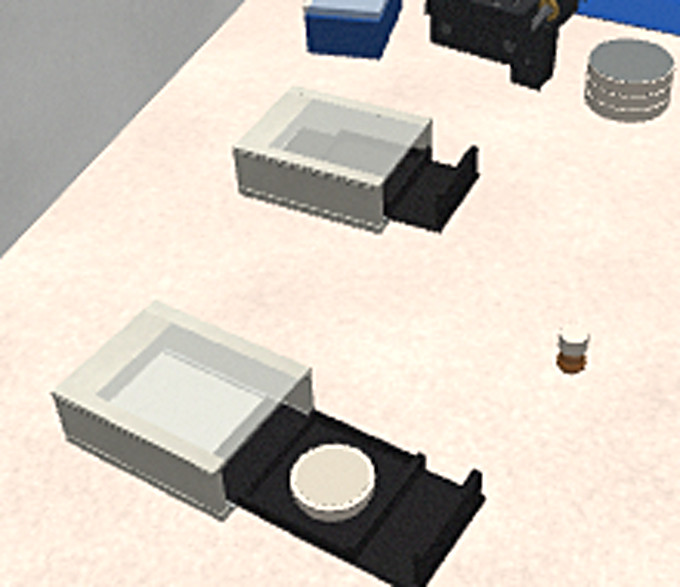

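The dish tray is out 0.100 m with the dish flat in its pocket at (262,268), and the empty tray is at 0.000. The vial, bottle and stack are where they were, and the gripper is clear. I hand the job in.

```bash
python3 -c "
from station import arm
print(arm.close_job())"
```

```text
the job is handed in; nothing more can be done
None
```

I pushed the empty tray fully home with the closed fingertips. Then I hooked the dish tray behind its lip and drew it slowly to its outer stop, eased off the lip, lifted clear and handed the job in at about 16.5 s.

- **Empty tray:** at the push the tip stopped moving while the force rose to 13 N. The last top camera view put the tray at 0.0003 m.
- **Dish tray:** it moved with about 2–3 N of pull and stopped with 9 N against the outer stop. The last top view put it at 0.1001 m, with the dish lying flat in its pocket.
- **Other things:** the bottle and the stack measured within about 2 mm of where they began. In the last top view the arm partly hid the vial, so I could not measure it again. The side picture shows it still standing, seemingly where it was.

No check failed, and the gripper was clear of everything when I handed in.

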